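# Pin the carrier and nest the sealing cones

## Task

Get the blast-pot sealing cones ready for transport: first use the mallet to drive all three spring pins of the steel carrier fully down, and only then nest all the loose white cones, tip up, over the two cones fixed on the carrier, each fully seated on the one below and no more than three loose cones on either. Leave the mallet standing on its head on its black rubber mat, do not push the pins with the gripper, and leave the other things on the bench where they are.

Things in the scene. Friction and masses are not known exactly. Their poses are not given: they have to be found in the camera images.
- seat_left (a point): Foot of the left (+y) of the two white cones bolted to the carrier, shaped like the loose ones (105 mm high): on its axis, at its rim, on the carrier plate's top 12 mm above the bench; axes are the carrier's, z up. A cone nested on another sits exactly 32 mm higher, its rim on the top of the other's skirt, with 3 mm play all round.
- seat_right (a point): The same for the right (-y) fixed cone, 130 mm from the left one.
- carrier: Fixed dark steel plate, 240 mm along y, reaching from 115 mm (-x, the side near the robot) to 50 mm (+x) of its origin, which lies on the bench midway between the two fixed cones (these are at y = 65 and -65 mm). 12 mm thick. The three spring pins stand in a row along its near side, at x = -85 mm, y = 80, 0 and -80 mm.
- pin_left (a joint): How far the left spring pin has been driven, in m: 0 standing fully up, 0.025 fully down. It starts at 0 to 0.008, needs about 9 N (a little more when fast), and stays where it is driven, held by its own tension; at 0.025 its head meets its blue boss.
- pin_mid (a joint): How far the middle spring pin has been driven, in m: 0 standing fully up, 0.025 fully down. It starts at 0 to 0.008, needs about 9 N (a little more when fast), and stays where it is driven, held by its own tension; at 0.025 its head meets its blue boss.
- pin_right (a joint): How far the right spring pin has been driven, in m: 0 standing fully up, 0.025 fully down. It starts at 0 to 0.008, needs about 9 N (a little more when fast), and stays where it is driven, held by its own tension; at 0.025 its head meets its blue boss.
- pin_left_top (a point): Centre of the top of the left pin's round steel head (24 mm in diameter, 6 mm thick), which is 61 mm above the bench when fully up and 36 mm when fully down; it sits over a blue boss 36 mm in diameter whose top is 30 mm above the bench.
- pin_mid_top (a point): The same for the middle pin.
- pin_right_top (a point): The same for the right pin.
- mallet_head (a point): Centre of the mallet's head: an upright cylinder 50 mm wide, 90 mm high, steel with white faces, standing on one face, 45 mm below this point; z up. The level wooden handle, 24 mm wide, 26 mm high, leaves at mid-height along -x, from 22 to 192 mm from the head's axis. 450 g, centre of mass 9 mm from the head's axis towards the handle.
- mat_top (a point): Centre of the upper face of the fixed black rubber mat on which the mallet starts and must end: 240 mm (x) by 110 mm (y), 6 mm thick.
- cone1_mid (a point): One of 4 to 6 identical loose white cones, tip up (None if absent), 105 mm high, 150 g, hollow, open below. From the bottom: straight skirt 84 mm wide (74 mm inside), 32 mm high; taper from 68 to 36 mm wide up to height 80 mm; round knob 24 mm wide, 25 mm long, to grip from above. Point: on the axis half-way up, 52.5 mm above the rim; z towards the knob.
- cone2_mid (a point): Another loose cone, exactly as cone1 (None if absent); this point: on its axis, half-way up.
- cone3_mid (a point): Another loose cone, exactly as cone1 (None if absent); this point: on its axis, half-way up.
- cone4_mid (a point): Another loose cone, exactly as cone1 (None if absent); this point: on its axis, half-way up.
- cone5_mid (a point): Another loose cone, exactly as cone1 (None if absent); this point: on its axis, half-way up.
- cone6_mid (a point): Another loose cone, exactly as cone1 (None if absent); this point: on its axis, half-way up.
- tape: Bystander, leave alone: roll of blue tape, 90 mm in diameter, 24 mm high. Origin on its underside.
- flange: Bystander, leave alone: steel pipe flange, 90 mm in diameter, 49 mm high. Origin on its underside.
- wrench: Bystander, leave alone: steel wrench lying flat. Origin on its underside.
- oil: Bystander, leave alone: amber bottle, 60 mm in diameter, 150 mm high. Origin on its underside.
- elbow: Bystander, leave alone: white pipe elbow, about 75 by 75 by 50 mm. Origin on its underside.
- tin: Bystander, leave alone: bare metal tin, 64 mm in diameter, 60 mm high. Origin on its underside.
Things that resemble listed ones, but are neither listed nor needed, are in the scene too. Leave any green or red look-alike of the part that bears cone6_mid alone.

How it is judged (in metres and radians):
On the way, in this order (a step that is already met when the one before it is completed fails the run):
1. the mallet bears on a pin ((contact force between mallet and pin_left above 3 N or contact force between mallet and pin_mid above 3 N or contact force between mallet and pin_right above 3 N)).
2. all three spring pins are fully down, with no loose cone on the carrier yet (value of joint each of pin_left, pin_mid, pin_right above 0.021 m and horizontal distance between each of cone1_mid, cone2_mid, cone3_mid, cone4_mid, cone5_mid, cone6_mid and seat_left above 0.05 m and horizontal distance between each of cone1_mid, cone2_mid, cone3_mid, cone4_mid, cone5_mid, cone6_mid and seat_right above 0.05 m), for 0.2 s.
3. all the cones present are nested on the carrier (angle between each of cone1_mid, cone2_mid, cone3_mid, cone4_mid, cone5_mid, cone6_mid's own z axis and vertical below 0.07 rad and (horizontal distance between cone1_mid and seat_left below 0.007 m or horizontal distance between cone1_mid and seat_right below 0.007 m) and (z of cone1_mid in the frame of seat_left between 0.0805 and 0.0885 m or z of cone1_mid in the frame of seat_left between 0.1125 and 0.1205 m or z of cone1_mid in the frame of seat_left between 0.1445 and 0.1525 m) and (horizontal distance between cone2_mid and seat_left below 0.007 m or horizontal distance between cone2_mid and seat_right below 0.007 m) and (z of cone2_mid in the frame of seat_left between 0.0805 and 0.0885 m or z of cone2_mid in the frame of seat_left between 0.1125 and 0.1205 m or z of cone2_mid in the frame of seat_left between 0.1445 and 0.1525 m) and (horizontal distance between cone3_mid and seat_left below 0.007 m or horizontal distance between cone3_mid and seat_right below 0.007 m) and (z of cone3_mid in the frame of seat_left between 0.0805 and 0.0885 m or z of cone3_mid in the frame of seat_left between 0.1125 and 0.1205 m or z of cone3_mid in the frame of seat_left between 0.1445 and 0.1525 m) and (horizontal distance between cone4_mid and seat_left below 0.007 m or horizontal distance between cone4_mid and seat_right below 0.007 m) and (z of cone4_mid in the frame of seat_left between 0.0805 and 0.0885 m or z of cone4_mid in the frame of seat_left between 0.1125 and 0.1205 m or z of cone4_mid in the frame of seat_left between 0.1445 and 0.1525 m) and (horizontal distance between cone5_mid and seat_left below 0.007 m or horizontal distance between cone5_mid and seat_right below 0.007 m) and (z of cone5_mid in the frame of seat_left between 0.0805 and 0.0885 m or z of cone5_mid in the frame of seat_left between 0.1125 and 0.1205 m or z of cone5_mid in the frame of seat_left between 0.1445 and 0.1525 m) and (horizontal distance between cone6_mid and seat_left below 0.007 m or horizontal distance between cone6_mid and seat_right below 0.007 m) and (z of cone6_mid in the frame of seat_left between 0.0805 and 0.0885 m or z of cone6_mid in the frame of seat_left between 0.1125 and 0.1205 m or z of cone6_mid in the frame of seat_left between 0.1445 and 0.1525 m)), for 0.2 s.
At the end, for the whole second after the job is handed in: Pins within 4 mm of fully down; every cone present within 7 mm of a fixed cone's axis, upright within 4 degrees, within 4 mm of a seated height (32, 64 or 96 mm above the fixed cone); mallet standing on its head (within 7 degrees), head centre over the mat; all at rest (all of step 3 and value of joint each of pin_left, pin_mid, pin_right above 0.021 m and x of mallet_head in the frame of mat_top between -0.12 and 0.12 m and y of mallet_head in the frame of mat_top between -0.055 and 0.055 m and z of mallet_head in the frame of mat_top between 0.038 and 0.052 m and angle between mallet_head's own z axis and vertical below 0.12 rad and linear speed of each of mallet, cone1, cone2, cone3, cone4, cone5, cone6 below 0.02 m/s); the robot touches nothing.
It fails at once if the gripper pushes a pin (contact force between any of the fingers, the arm and pin_left above 2 N or contact force between any of the fingers, the arm and pin_mid above 2 N or contact force between any of the fingers, the arm and pin_right above 2 N).
It fails at once if a bystander is moved by more than 50 mm (distance of any of tape, flange, wrench, oil, elbow, tin from where it was at the start of the episode above 0.05 m).
Of cone1, cone2, cone3, cone4, cone5, cone6 only 4 to 6 are there at a start; the rules pass over those that are not, and their reading is None.
At some moment in a run one of cone1, cone2, cone3, cone4, cone5, cone6 may be knocked a few centimetres aside while the robot is not near it.
It also fails if it takes over 208 s, if anything falls off the work surface, if the arm or the gripper's body presses on something with over 40 N, if the wrist force passes 120 N, or if a joint passes its speed limit or range.

## Robot

A 7-joint arm with a two-finger parallel gripper is mounted at the origin on the work surface. World frame = base frame: x ahead of the robot, y to its left, z up, the work surface at z = 0. Lengths are in mm, angles in rad, forces in N, time in s.
With the tool pointing down it reaches from about 425 to 925 mm from the base axis. Payload 6.8 kg.
Tool frame: the origin (TCP) lies between the finger pads; the fingertips stand 22 mm ahead of it and the grasp point (between the pads) lies 3 mm ahead of it; z points along the fingers, y is the direction in which the jaws open and shut (so a half turn about z gives the same grasp; the last joint's range is limited). The gripper opens to 88 mm and grips with 3 to 60 N. Pads are 20 mm wide; open, the fingers measure 115 mm over their backs; the gripper's body (75 mm by 178 mm) begins 61 mm behind the grasp point.
Start: joints at [-1.235, 0.477, 0.022, 1.555, -0.011, 1.109, -0.083], TCP at [289.827, 609.629, 244.664] pointing down, gripper open.
Joint ranges: [-2.96, 2.96], [-0.34, 2.1], [-1.41, 1.46], [0.24, 2.44], [-1.37, 4.51], [0.17, 1.92], [-2.96, 2.96]. Speed limits (rad/s): [2.39, 2.39, 3.14, 3.14, 3.14, 3.14, 3.14].

## Interface

Orientations are given as a unit quaternion [w, x, y, z].
In Python, from plant import r gives the robot as it stands. The module is installed in compiled form; this text tells all that it offers.
- The arm moves only by the tool jog_arm, never from a script. Its argument "rows" is a list of rows, each a list of 5 numbers: the shift along the tool's x, y, z in mm, then the turn about the tool's z in degrees, then the gripper's target within -1 to 1 (shut at 1, half-way at 0, fully open at -1). A call has 1 to 10 rows; each row is the pose to reach, as a shift and turn from the pose commanded when the call began, along the tool's axes at that moment; what a row does not reach only later rows make up. A row lasts 1/10 s, in which the tool goes at most 50 mm and 8.59 degrees, less where a joint would pass 70% of its speed; a pose out of reach is approached as far as the arm can. A call with a gripper value outside its range is refused whole. The fingers move at their own pace and stop on an object; "newtons" is the grip in N (left out, the last holds). Time passes only in rows, so rows that repeat a pose let the fingers close. It gives the time, the measured TCP pose, the force and the opening at its end, in the units of the state.
- r.state(): the state, without advancing time (a new reading comes with each control period).
- r.snapshot(name): name is "side" or "top" or "wrist"; returns a dict with "frame" (420x560x3 uint8, red, green, blue), "K" (3x3 intrinsics, pixels), "R" (3x3) and "t" (3): a world point X has camera coordinates R X + t. Camera axes: x right, y down, z forward; pixel columns grow to the right and rows downward; lengths in mm; the calibration is good to about 2 mm. A picture is of the moment at which its call begins. There is no depth.
- r.hand_in(): hands the job in, once; it reports no verdict.
The state is a dict: "time_s": time; "joint_positions": joint angles; "qd": joint speeds; "effort": joint torques, N m; "tool_pos": TCP position; "tcp_rot": TCP orientation; "ft_force": force on the tool from outside, world axes, zero at the start; "ft_torque": the same for the moment, N m; "finger_gap": finger opening in mm.
Only numpy, scipy, OpenCV 4.12 (cv2) and the standard library are available. Lean on these libraries where they do the work, as an engineer would, in place of code of your own. Each camera call takes 0.05 s, during which the arm holds its last target. There are 200 camera calls.

## Working session

There is one attempt and no reset: what is moved stays moved. The work goes in short steps, Python scripts to look and compute and a tool call to move; the robot and the scene stay as the last step left them, time stands still between calls to the robot, and variables do not carry over. Pictures are saved under pics/ and viewed, about 12 in all and at most 16, crops included, and the job is handed in when it is done.

Besides the shell and the picture viewer there is one more tool, called after "Call:" as name(argument=value, ...), one argument or row to a line, values as JSON. jog_arm: Moves the arm, as the interface text tells. Its arguments: {"type":"object","properties":{"rows":{"type":"array"},"newtons":{"type":"number"}},"required":["rows"]}

```bash
mkdir -p pics
cat > h.py <<'E'
import numpy as np, cv2, sys
from plant import r
def snap(n,save=None):
    s=r.snapshot(n)
    if save: cv2.imwrite('pics/'+save+'.png',cv2.cvtColor(s['frame'],cv2.COLOR_RGB2BGR))
    return s
def ray(s,u,v,z):
    K,R,t=[np.array(s[k],float) for k in('K','R','t')]
    d=R.T@np.linalg.solve(K,[u,v,1.]); c=-R.T@t.reshape(3)
    return c+d*(z-c[2])/d[2]
def proj(s,X):
    K,R,t=[np.array(s[k],float) for k in('K','R','t')]
    p=K@(R@np.array(X,float)+t.reshape(3)); return p[:2]/p[2]
E
python3 - <<'E'
from h import *
for n in('top','side'):
    s=snap(n,n+'0'); R=np.array(s['R']);t=np.array(s['t']).reshape(3)
    print(n,np.round(s['K'],1).tolist(),np.round(R,3).tolist(),(-R.T@t).round())
    np.savez(n+'0.npz',**{k:np.array(v) for k,v in s.items()})
st=r.state();print(st)
E
```

```text
top [[544.5, 0.0, 266.5], [0.0, 544.5, 213.7], [0.0, 0.0, 1.0]] [[0.078, -0.997, 0.004], [-0.976, -0.077, -0.202], [0.202, 0.011, -0.979]] [ 193.  -14. 1765.]
side [[438.6, 0.0, 277.1], [0.0, 438.6, 216.7], [0.0, 0.0, 1.0]] [[0.854, -0.52, -0.011], [-0.358, -0.574, -0.737], [0.377, 0.633, -0.676]] [  65. -822.  927.]
{'time_s': 0.1, 'joint_positions': array([-1.23513764,  0.47773271,  0.02233671,  1.55632665, -0.0115019 ,
        1.10929803, -0.08312539]), 'qd': array([-0.00064924, -0.0022626 ,  0.00145293, -0.00184112,  0.0011333 ,
       -0.00055296,  0.00103462]), 'effort': array([ 4.31395034e-03, -5.84096146e+01,  1.54010408e+00, -2.73315811e+01,
       -5.41989191e-02,  1.31591086e-02,  3.97757083e-05]), 'tool_pos': array([289.59162183, 609.16908211, 243.77951074]), 'tcp_rot': array([-1.23672655e-04,  2.20063531e-01,  9.75485199e-01, -8.08942347e-04]), 'ft_force': array([ 1.27288809,  0.06389053, -0.28371274]), 'ft_torque': array([-0.00838013, -0.02821543, -0.00271782]), 'finger_gap': 87.70121185929179}
```

View pics/top0.png

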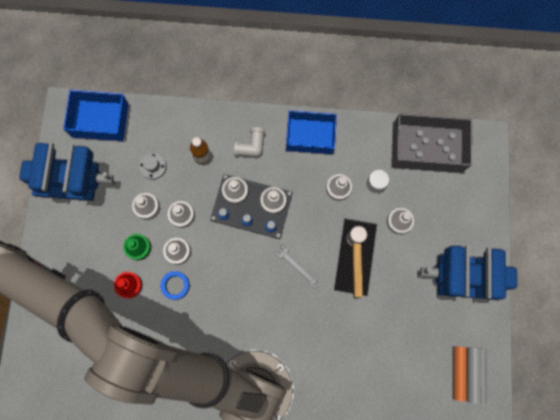

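View pics/side0.png

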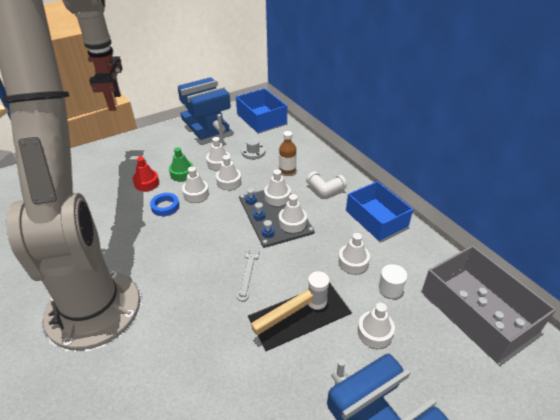

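Run:
```python
import cv2,numpy as np
a=cv2.imread('pics/top0.png')
c=cv2.resize(a[120:300,110:430],None,fx=2.5,fy=2.5,interpolation=cv2.INTER_CUBIC)
cv2.imwrite('pics/crop1.png',c)
hsv=cv2.cvtColor(a,cv2.COLOR_BGR2HSV)
m=cv2.inRange(hsv,(0,0,195),(180,50,255))
n,l,s,ce=cv2.connectedComponentsWithStats(m)
for i in range(1,n):
    if s[i,4]>40: print(s[i],ce[i].round(1))
```

```text
[235 133  23  17  76] [248.9 145.1]
[193 138   7   7  45] [196. 141.]
[370 170  19  18 260] [378.8 178.7]
[135 195   8   8  43] [138.7 199. ]
[173 203   8  10  43] [175.9 207.8]
[351 227  15  15 164] [358.3 233.9]
[164 243  25  20  75] [174.5 255. ]
[169 244   7  10  49] [171.8 247.8]
```

View pics/crop1.png

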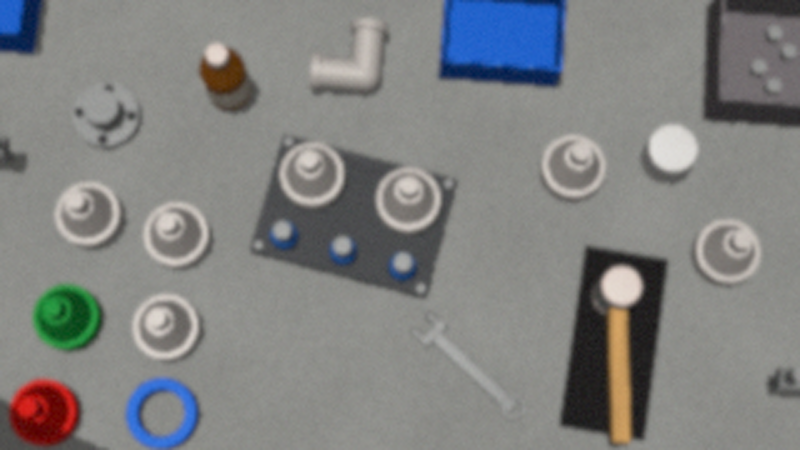

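```bash
cat >> h.py <<'E'
def rings(s,box=(100,110,430,290),show=False):
    x0,y0,x1,y1=box; f=4
    g=cv2.cvtColor(s['frame'],cv2.COLOR_RGB2GRAY)[y0:y1,x0:x1]
    g=cv2.resize(g,None,fx=f,fy=f,interpolation=cv2.INTER_CUBIC)
    c=cv2.HoughCircles(g,cv2.HOUGH_GRADIENT_ALT,1,60,param1=120,param2=0.6,minRadius=40,maxRadius=62)
    o=[]
    if c is None: return o
    for x,y,q in c[0]:
        u,v=x0+(x+.5)/f-.5,y0+(y+.5)/f-.5
        o.append((u,v,q/f,ray(s,u,v,32)[:2]))
    return sorted(o,key=lambda e:e[0])
E
python3 - <<'E'
from h import *
s=dict(np.load('top0.npz'))
for u,v,q,p in rings(s): 
    print(round(u,1),round(v,1),'r',round(q*1760/544.5*.98,1),p.round(1),'tip px',proj(s,[*p,105]).round(1), 'rgb',s['frame'][int(v),int(u)])
for n,(x,y,z) in dict(mhead=(621,286,96),pl=(283,233,58),pm=(342,247,58),pr=(402,264,58),oil=(216,54,150),tin=(672,150,60),hend=(620,440,64)).items():
    u,v=109.7+x/2.5,119.7+y/2.5; print(n,ray(s,u,v,z).round(1))
# mat corners in crop
for x,y in((587,247),(667,261),(642,437),(562,424)): print('mat',ray(s,109.7+x/2.5,119.7+y/2.5,6).round(1))
for x,y in((285,135),(457,180),(424,297),(250,252)): print('car',ray(s,109.7+x/2.5,119.7+y/2.5,12).round(1))
E
```

```text
127.9 284.4 r 40.5 [288.8 425.2] tip px [122.  282.6] rgb [131  13   7]
135.9 245.6 r 38.0 [413.6 415.7] tip px [130.4 242.2] rgb [10 79 28]
144.1 205.1 r 40.6 [547.8 405.7] tip px [139.1 200. ] rgb [154 148 145]
175.6 250.4 r 41.8 [408.3 286.9] tip px [171.8 247.1] rgb [140 133 130]
175.6 250.4 r 33.5 [408.3 286.9] tip px [171.8 247.1] rgb [140 133 130]
179.9 212.9 r 40.9 [531.4 286.9] tip px [176.3 208.1] rgb [122 118 114]
202.4 152.1 r 37.9 [742.5 235. ] tip px [199.8 145. ] rgb [91 53 15]
233.9 188.1 r 42.0 [627.8 119.5] tip px [232.6 182.4] rgb [134 130 127]
233.9 188.1 r 32.9 [627.8 119.5] tip px [232.6 182.4] rgb [134 130 127]
273.1 198.9 r 41.3 [601.9 -11.6] tip px [273.5 193.5] rgb [139 134 131]
273.1 198.9 r 32.7 [601.9 -11.6] tip px [273.5 193.5] rgb [139 134 131]
338.9 185.1 r 39.9 [ 665.2 -223.6] tip px [342.  179.3] rgb [181 175 169]
400.9 219.6 r 40.7 [ 565.6 -430.2] tip px [406.6 215.1] rgb [178 173 166]
mhead [ 495.5 -283.5   96. ]
pl [537.1 145.2  58. ]
pm [524.8  68.3  58. ]
pr [508.8  -9.8  58. ]
oil [738.6 241.1 150. ]
tin [ 685.9 -347.4   60. ]
hend [ 308.  -295.9   64. ]
mat [ 560.3 -251.     6. ]
mat [ 549.9 -356.9    6. ]
mat [ 318.  -333.5    6. ]
mat [ 326.5 -230.3    6. ]
car [679.6 159.4  12. ]
car [636.  -73.8  12. ]
car [476.  -41.6  12. ]
car [517.6 190.2  12. ]
```

```bash
cat >> h.py <<'E'
def go(x,y,z,ang=None,show=True):
    """tool shift (mm) and turn (deg) to reach world x,y,z with tool-y at world angle ang"""
    from scipy.spatial.transform import Rotation as Ro
    st=r.state(); q=np.array(st['tcp_rot']); p=np.array(st['tool_pos'])
    M=Ro.from_quat([q[1],q[2],q[3],q[0]]).as_matrix()
    d=M.T@(np.array([x,y,z])-p); a=np.degrees(np.arctan2(M[1,1],M[0,1]))
    t=0 if ang is None else a-ang
    t=(t+90)%180-90
    print('t',round(st['time_s'],2),'pos',p.round(1),'ang',round(a,1),'gap',round(st['finger_gap'],1),'F',np.round(st['ft_force'],1),'-> shift',d.round(1),'turn',round(t,1))
E
python3 - <<'E'
from h import *
s=dict(np.load('top0.npz'))
L=ray(s,233.9,188.1,44);R=ray(s,273.1,198.9,44);print(L,R,np.linalg.norm(L-R))
go(575,60,330,78.8)
E
```

```text
[624.88063593 118.50896351  44.        ] [598.93241398 -11.54282875  44.        ] 132.6151533310989
t 0.1 pos [289.6 609.2 243.8] ang 64.6 gap 87.7 F [ 1.3  0.1 -0.3] -> shift [-493.6 -373.6  -85.6] turn -14.2
```

Call:
jog_arm(
  rows=[
    [-20,-15,-40,-2,-1],
    [-50,-40,-86,-4,-1],
    [-90,-68,-86,-6,-1],
    [-130,-98,-86,-8,-1],
    [-170,-128,-86,-10,-1],
    [-210,-158,-86,-12,-1],
    [-250,-188,-86,-14,-1],
    [-290,-218,-86,-14,-1],
    [-330,-248,-86,-14,-1],
    [-370,-278,-86,-14,-1],
  ],
)

```text
time_s: 1.1
tool_pos: [502.2, 202.9, 330.5]
tcp_rot: [-0.0, 0.1, 0.995, -0.0]
ft_force: [0.7, 0.5, -1.3]
finger_gap: 87.9
```

Call:
jog_arm(
  rows=[
    [-40,-32,0,0,-1],
    [-80,-64,0,0,-1],
    [-110,-84,0,0,-1],
    [-122,-94,0,0,-1],
    [-124,-96,0,0,-1],
    [-124,-96,0,0,-1],
    [-124,-96,0,0,-1],
  ],
)

```text
time_s: 1.8
tool_pos: [603.3, 88.5, 330.5]
tcp_rot: [-0.0, 0.098, 0.995, 0.0]
ft_force: [-0.2, -0.5, -0.1]
finger_gap: 87.8
```

Run:
```python
from h import *
go(575,60,330,78.8)
s=snap('wrist','w1'); np.savez('w1.npz',**{k:np.array(v) for k,v in s.items()})
R=np.array(s['R']);print((-R.T@np.array(s['t']).reshape(3)).round(1),R.round(2).tolist(),np.round(s['K'],0).tolist())
for p in([624.9,118.5,117],[598.9,-11.5,117],[544.6,149,58],[529,70.5,58],[513.6,-8,58]): print(proj(s,p).round())
s=snap('top','top1'); np.savez('top1.npz',**{k:np.array(v) for k,v in s.items()})
```

```text
t 1.8 pos [603.3  88.5 330.5] ang 78.7 gap 87.8 F [-0.2 -0.5 -0.1] -> shift [ 22.2 -33.5   0.5] turn -0.1
[533.  102.5 470.1] [[0.2, 0.98, 0.0], [0.95, -0.19, 0.26], [0.26, -0.05, -0.97]] [[369.0, 0.0, 278.0], [0.0, 369.0, 215.0], [0.0, 0.0, 1.0]]
[312. 207.]
[178. 207.]
[323. 117.]
[248. 118.]
[174. 118.]
```

View pics/w1.png

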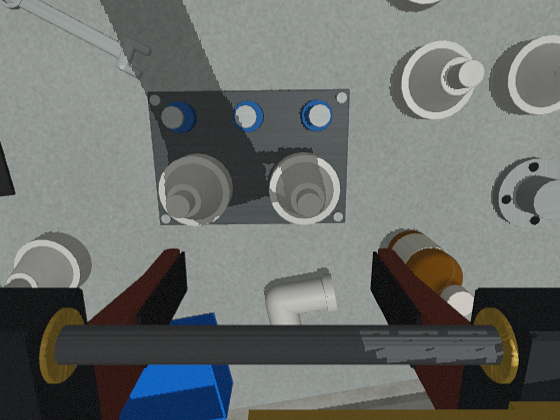

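Run:
```python
from h import *
s=dict(np.load('w1.npz'));f=3
g=cv2.cvtColor(s['frame'],cv2.COLOR_RGB2GRAY)[80:235,140:370]
g=cv2.resize(g,None,fx=f,fy=f,interpolation=cv2.INTER_CUBIC); G=cv2.createCLAHE(3,(4,4)).apply(g)
for (lo,hi,z,md) in((95,125,44,20),(26,55,60,20)):
    c=cv2.HoughCircles(G,cv2.HOUGH_GRADIENT_ALT,1,md,param1=120,param2=0.6,minRadius=lo,maxRadius=hi)
    for x,y,q in (c[0] if c is not None else []):
        u,v=140+(x+.5)/f-.5,80+(y+.5)/f-.5
        print(round(u,1),round(v,1),'rpx',round(q/f,1),[ray(s,u,v,zz)[:2].round(1).tolist() for zz in((44,) if lo>60 else(56,117))])
cv2.imwrite('pics/crop2.png',g)
s=dict(np.load('top1.npz'))
for u,v,q,p in rings(s,(60,110,460,330)): print('top',round(u),round(v),round(q*3.17,1),p.round(1),s['frame'][int(v),int(u)])
```

```text
193.7 189.3 rpx 37.3 [[595.9, -11.2]]
301.3 186.7 rpx 34.2 [[617.4, 113.2]]
193.7 189.3 rpx 34.1 [[595.9, -11.2]]
308.7 199.7 rpx 16.9 [[631.6, 118.4], [617.0, 116.1]]
171.3 117.3 rpx 11.3 [[512.5, -11.6], [515.5, 5.2]]
244.7 116.0 rpx 11.3 [[526.6, 66.7], [527.6, 71.9]]
184.0 201.0 rpx 16.8 [[605.1, -22.3], [594.5, -3.9]]
319.7 116.3 rpx 10.4 [[542.8, 146.2], [541.4, 139.8]]
308.7 199.7 rpx 11.8 [[631.6, 118.4], [617.0, 116.1]]
184.0 201.0 rpx 11.4 [[605.1, -22.3], [594.5, -3.9]]
top 127 285 40.7 [286.4 426.5] [136  19   5]
top 137 246 43.4 [411.5 411.4] [ 28 117  48]
top 137 246 36.0 [411.5 411.4] [ 28 117  48]
top 144 204 40.7 [551.2 405.3] [130 126 121]
top 174 285 45.2 [298.7 279.4] [144 143 137]
top 176 250 41.9 [409.1 287. ] [142 139 133]
top 176 250 33.1 [409.1 287. ] [142 139 133]
top 179 213 41.1 [531.2 288.5] [123 118 113]
top 273 200 41.5 [597.5 -10.3] [110 107 101]
top 339 185 40.0 [ 665.2 -223.6] [186 179 173]
top 356 232 43.0 [ 513.9 -287.9] [231 220 213]
top 401 219 40.8 [ 567.3 -431. ] [184 176 172]
top 401 219 33.2 [ 567.3 -431. ] [184 176 172]
```

View pics/crop2.png

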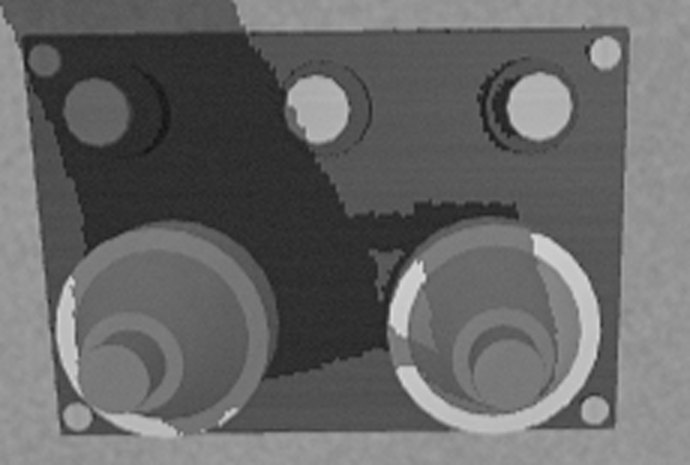

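Run:
```python
from h import *
s=dict(np.load('top1.npz'));print(ray(s,356.,232.,96),ray(s,358.3,233.9,96))
go(497,-283,260,93.8)
```

```text
[ 501.59514418 -276.66689487   96.        ] [ 496.17139262 -284.06685957   96.        ]
t 1.9 pos [603.5  88.3 330.7] ang 78.7 gap 87.6 F [ 0.5 -0.5  0.4] -> shift [  31.9 -385.    70.5] turn -15.1
```

Call:
jog_arm(
  rows=[
    [2,-25,0,-2,-1],
    [6,-70,10,-4,-1],
    [10,-115,20,-6,-1],
    [14,-160,30,-8,-1],
    [18,-205,40,-10,-1],
    [22,-250,50,-12,-1],
    [26,-295,60,-14,-1],
    [30,-340,70,-15,-1],
    [32,-370,70,-15,-1],
    [32,-385,70,-15,-1],
  ],
)

```text
time_s: 2.9
tool_pos: [495.1, -287.0, 260.7]
tcp_rot: [-0.0, -0.03, 1.0, -0.0]
ft_force: [0.2, 0.5, 0.5]
finger_gap: 87.8
```

Call:
jog_arm(
  rows=[
    [0,0,0,0,-1],
    [0,0,0,0,-1],
    [0,0,0,0,-1],
  ],
)

```text
time_s: 3.2
tool_pos: [497.5, -282.6, 260.6]
tcp_rot: [0.0, -0.033, 0.999, 0.0]
ft_force: [0.3, 0.2, -0.7]
finger_gap: 87.9
```

Run:
```python
from h import *
s=snap('wrist','w2'); np.savez('w2.npz',**{k:np.array(v) for k,v in s.items()})
print(proj(s,[496.2,-283.6,96]))
a=cv2.cvtColor(s['frame'],cv2.COLOR_RGB2HSV)
m=cv2.inRange(a,(8,90,90),(25,255,255)); 
c=max(cv2.findContours(m,0,2)[0],key=cv2.contourArea); rc=cv2.minAreaRect(c); b=cv2.boxPoints(rc)
print('handle px',rc,[ray(s,*p,64)[:2].round(1).tolist() for p in b])
t=snap('top','top2'); np.savez('top2.npz',**{k:np.array(v) for k,v in t.items()})
im=np.hstack([cv2.imread('pics/w2.png')[:, :400],cv2.imread('pics/top2.png')[:,:400]]); cv2.imwrite('pics/v2.png',im)
go(496,-284,100,93.8)
```

```text
[277.04448816 201.21059984]
handle px ((272.9999694824219, 83.99998474121094), (167.99996948242188, 27.999996185302734), 90.0) [[336.8, -308.7], [335.3, -285.9], [472.0, -276.2], [473.7, -301.6]]
t 3.3 pos [ 497.4 -283.   260.7] ang 93.7 gap 87.6 F [ 0.2 -0.5  1.5] -> shift [  1.6  -1.  160.7] turn -0.1
```

View pics/v2.png

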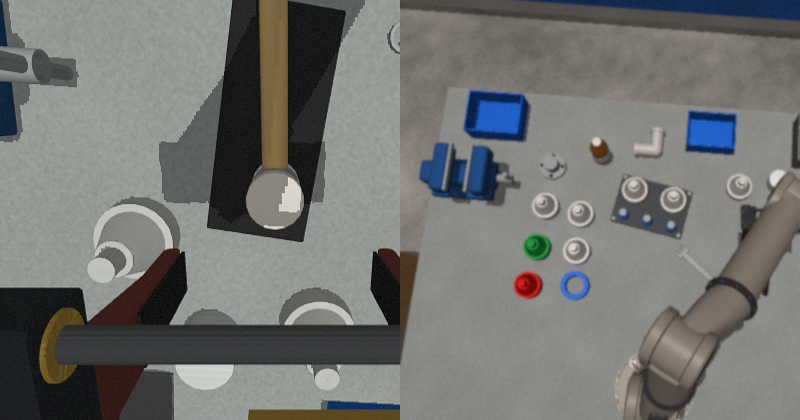

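Call:
jog_arm(
  rows=[
    [1,-1,40,0,-1],
    [1,-1,80,0,-1],
    [1,-1,120,0,-1],
    [1,-1,150,0,-1],
    [1,-1,170,0,-1],
    [1,-1,180,0,-1],
    [1,-1,180,0,-1],
    [1,-1,180,0,1],
    [1,-1,180,0,1],
    [1,-1,180,0,1],
  ],
  newtons=55,
)

```text
time_s: 4.3
tool_pos: [496.5, -286.0, 81.8]
tcp_rot: [0.001, -0.031, 1.0, -0.0]
ft_force: [0.4, 0.1, -0.6]
finger_gap: 66.8
```

Call:
jog_arm(
  rows=[
    [0,0,0,0,1],
    [0,0,0,0,1],
    [0,0,0,0,1],
    [0,0,0,0,1],
    [0,0,0,0,1],
  ],
)

```text
time_s: 4.8
tool_pos: [495.9, -285.8, 81.0]
tcp_rot: [0.0, -0.031, 1.0, -0.0]
ft_force: [-0.7, 1.1, 4.2]
finger_gap: 49.1
```

Run:
```python
from h import *
go(497,-283,180,93.8)
```

```text
t 4.8 pos [ 495.9 -285.8   81. ] ang 93.6 gap 49.1 F [-0.7  1.1  4.2] -> shift [ -1.3   2.8 -99. ] turn -0.2
```

Call:
jog_arm(
  rows=[
    [0,0,-10,0,1],
    [0,0,-25,0,1],
    [0,0,-45,0,1],
    [0,0,-65,0,1],
    [0,0,-80,0,1],
    [0,0,-80,0,1],
  ],
)

```text
time_s: 5.4
tool_pos: [496.9, -286.5, 163.1]
tcp_rot: [0.002, -0.031, 1.0, -0.001]
ft_force: [0.7, 0.9, -4.8]
finger_gap: 49.2
```

Run:
```python
from h import *
go(512,-10,150,93.8)
```

```text
t 5.4 pos [ 496.9 -286.5  163.1] ang 93.6 gap 49.2 F [ 0.7  0.9 -4.8] -> shift [-32.2 275.   12.7] turn -0.2
```

Call:
jog_arm(
  rows=[
    [-2,15,0,0,1],
    [-6,50,0,0,1],
    [-11,90,0,0,1],
    [-16,130,0,0,1],
    [-21,170,0,0,1],
    [-26,210,0,0,1],
    [-30,245,0,0,1],
    [-32,268,0,0,1],
    [-32,275,0,0,1],
    [-32,275,0,0,1],
  ],
)

```text
time_s: 6.4
tool_pos: [509.6, -7.8, 159.8]
tcp_rot: [-0.001, -0.033, 0.999, 0.0]
ft_force: [-0.2, -0.4, -4.8]
finger_gap: 49.4
```

Run:
```python
from h import *
go(512,-10,130,93.8)
s=snap('wrist','w3')
```

```text
t 6.4 pos [509.6  -7.8 159.8] ang 93.7 gap 49.4 F [-0.2 -0.4 -4.8] -> shift [-2.3 -2.4 29.8] turn -0.1
```

View pics/w3.png

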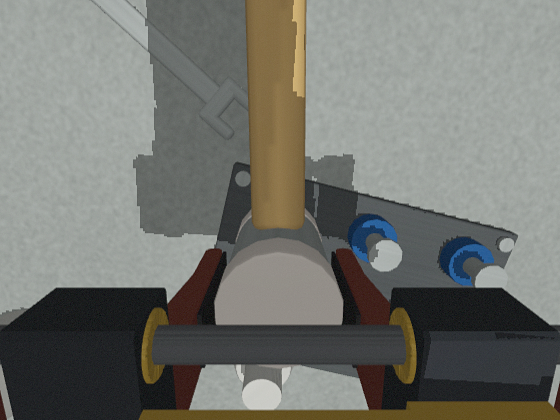

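Call:
jog_arm(
  rows=[
    [-2,-2,10,0,1],
    [-2,-2,18,0,1],
    [-2,-2,24,0,1],
    [-2,-2,30,0,1],
    [-2,-2,36,0,1],
    [-2,-2,41,0,1],
    [-2,-2,45,0,1],
    [-2,-2,48,0,1],
    [-2,-2,50,0,1],
    [-2,-2,50,0,1],
  ],
)

```text
time_s: 7.45
tool_pos: [513.0, -11.7, 110.9]
tcp_rot: [0.0, -0.031, 1.0, -0.0]
ft_force: [-2.4, -3.3, 5.0]
finger_gap: 49.2
```

Run:
```python
from h import *
go(512,-10,109,93.8)
```

```text
t 7.45 pos [513.  -11.7 110.9] ang 93.5 gap 49.2 F [-2.4 -3.3  5. ] -> shift [0.9 1.8 1.9] turn -0.3
```

Call:
jog_arm(
  rows=[
    [0,0,1,0,1],
    [0,0,2,0,1],
    [0,0,2,0,1],
    [0,0,2,0,1],
  ],
)

```text
time_s: 7.85
tool_pos: [514.2, -11.7, 110.7]
tcp_rot: [0.002, -0.031, 1.0, 0.0]
ft_force: [-5.2, -3.7, 21.9]
finger_gap: 49.2
```

Call:
jog_arm(
  rows=[
    [0,0,1,0,1],
    [0,0,2,0,1],
    [0,0,2,0,1],
    [0,0,2,0,1],
  ],
)

```text
time_s: 8.25
tool_pos: [516.0, -11.5, 110.3]
tcp_rot: [0.003, -0.031, 1.0, 0.0]
ft_force: [-6.6, -4.2, 33.7]
finger_gap: 49.4
```

Call:
jog_arm(
  rows=[
    [0,0,-10,0,1],
    [0,0,-30,0,1],
    [0,0,-50,0,1],
    [0,0,-50,0,1],
  ],
)

```text
time_s: 8.65
tool_pos: [513.9, -10.2, 158.1]
tcp_rot: [0.002, -0.032, 0.999, 0.001]
ft_force: [1.5, 0.7, -5.2]
finger_gap: 49.1
```

Run:
```python
from h import *
go(527.5,68.5,160,93.8)
```

```text
t 8.65 pos [513.9 -10.2 158.1] ang 93.6 gap 49.1 F [ 1.5  0.7 -5.2] -> shift [-18.5  77.7  -1.7] turn -0.2
```

Call:
jog_arm(
  rows=[
    [-4,15,0,0,1],
    [-10,40,0,0,1],
    [-16,65,0,0,1],
    [-18,76,0,0,1],
    [-18,78,0,0,1],
    [-18,78,0,0,1],
    [-18,78,0,0,1],
  ],
)

```text
time_s: 9.35
tool_pos: [525.4, 66.2, 156.3]
tcp_rot: [-0.0, -0.03, 1.0, -0.0]
ft_force: [-0.1, 0.3, -5.2]
finger_gap: 49.5
```

Call:
jog_arm(
  rows=[
    [0,0,10,0,1],
    [0,0,18,0,1],
    [0,0,24,0,1],
    [0,0,30,0,1],
    [0,0,36,0,1],
    [0,0,41,0,1],
    [0,0,45,0,1],
    [0,0,49,0,1],
    [0,0,51,0,1],
    [0,0,51,0,1],
  ],
)

```text
time_s: 10.35
tool_pos: [529.8, 67.7, 109.9]
tcp_rot: [0.004, -0.031, 1.0, 0.001]
ft_force: [-6.4, -4.4, 38.2]
finger_gap: 49.5
```

Call:
jog_arm(
  rows=[
    [0,0,0,0,1],
    [0,0,0,0,1],
    [0,0,0,0,1],
  ],
)

```text
time_s: 10.65
tool_pos: [529.6, 67.7, 109.9]
tcp_rot: [0.004, -0.031, 1.0, 0.001]
ft_force: [-7.2, -4.5, 38.2]
finger_gap: 49.1
```

Call:
jog_arm(
  rows=[
    [0,0,-10,0,1],
    [0,0,-30,0,1],
    [0,0,-50,0,1],
    [0,0,-50,0,1],
  ],
)

```text
time_s: 11.05
tool_pos: [527.1, 68.8, 157.0]
tcp_rot: [0.002, -0.031, 1.0, 0.001]
ft_force: [0.2, 1.5, -4.5]
finger_gap: 49.3
```

Run:
```python
from h import *
go(543,147,160,93.8)
```

```text
t 11.05 pos [527.1  68.8 157. ] ang 93.6 gap 49.3 F [ 0.2  1.5 -4.5] -> shift [-20.8  77.1  -2.8] turn -0.2
```

Call:
jog_arm(
  rows=[
    [-4,15,0,0,1],
    [-10,40,0,0,1],
    [-18,65,0,0,1],
    [-20,76,0,0,1],
    [-20,77,0,0,1],
    [-20,77,0,0,1],
    [-20,77,0,0,1],
  ],
)

```text
time_s: 11.75
tool_pos: [540.5, 144.3, 155.2]
tcp_rot: [-0.0, -0.03, 1.0, -0.001]
ft_force: [-0.6, 0.0, -4.9]
finger_gap: 49.1
```

Call:
jog_arm(
  rows=[
    [0,0,10,0,1],
    [0,0,18,0,1],
    [0,0,24,0,1],
    [0,0,30,0,1],
    [0,0,36,0,1],
    [0,0,41,0,1],
    [0,0,45,0,1],
    [0,0,48,0,1],
    [0,0,49,0,1],
    [0,0,49,0,1],
  ],
)

```text
time_s: 12.75
tool_pos: [543.3, 145.6, 110.1]
tcp_rot: [0.002, -0.031, 1.0, 0.001]
ft_force: [-8.2, -5.2, 32.1]
finger_gap: 49.1
```

Call:
jog_arm(
  rows=[
    [0,0,0,0,1],
    [0,0,0,0,1],
    [0,0,0,0,1],
  ],
)

```text
time_s: 13.05
tool_pos: [543.3, 145.6, 110.1]
tcp_rot: [0.002, -0.031, 1.0, 0.001]
ft_force: [-7.8, -4.8, 30.5]
finger_gap: 49.3
```

Call:
jog_arm(
  rows=[
    [0,0,-10,0,1],
    [0,0,-30,0,1],
    [0,0,-50,0,1],
    [0,0,-50,0,1],
  ],
)

```text
time_s: 13.45
tool_pos: [542.4, 147.0, 158.2]
tcp_rot: [0.002, -0.031, 1.0, 0.001]
ft_force: [1.9, 0.2, -5.5]
finger_gap: 49.3
```

Run:
```python
from h import *
go(497,-284,160,93.8)
```

```text
t 13.45 pos [542.4 147.  158.2] ang 93.6 gap 49.3 F [ 1.9  0.2 -5.5] -> shift [  72.4 -427.3   -2.9] turn -0.2
```

Call:
jog_arm(
  rows=[
    [4,-15,0,0,1],
    [14,-60,0,0,1],
    [24,-105,0,0,1],
    [34,-150,0,0,1],
    [42,-195,0,0,1],
    [50,-240,0,0,1],
    [58,-285,0,0,1],
    [62,-330,0,0,1],
    [67,-375,0,0,1],
    [70,-405,0,0,1],
  ],
)

```text
time_s: 14.45
tool_pos: [493.7, -266.7, 155.1]
tcp_rot: [-0.001, -0.029, 1.0, -0.0]
ft_force: [0.5, 0.8, -6.1]
finger_gap: 49.3
```

Call:
jog_arm(
  rows=[
    [2,-18,0,0,1],
    [2,-22,0,0,1],
    [2,-22,0,0,1],
    [2,-22,0,0,1],
  ],
)

```text
time_s: 14.85
tool_pos: [495.5, -283.0, 155.8]
tcp_rot: [-0.001, -0.032, 0.999, 0.001]
ft_force: [0.8, 0.4, -4.7]
finger_gap: 49.1
```

Run:
```python
from h import *
go(497,-284,81,93.8)
s=snap('side','s3'); a=cv2.imread('pics/s3.png')
cv2.imwrite('pics/c3.png',cv2.resize(a[160:350,220:400],None,fx=3,fy=3,interpolation=cv2.INTER_CUBIC))
for p in([512.2,-9.9],[527.5,68.6],[542.8,147]):
  print((proj(s,[*p,36])-[220,160])*3,(proj(s,[*p,61])-[220,160])*3)
```

```text
t 14.85 pos [ 495.5 -283.   155.8] ang 93.7 gap 49.1 F [ 0.8  0.4 -4.7] -> shift [-1.5 -1.2 74.8] turn -0.1
[139.85682362 201.58027947] [139.16591726 182.89577727]
[113.96077018 150.73873468] [112.96833088 132.18814597]
[ 90.16724499 103.98720851] [88.92321653 85.60901779]
```

View pics/c3.png

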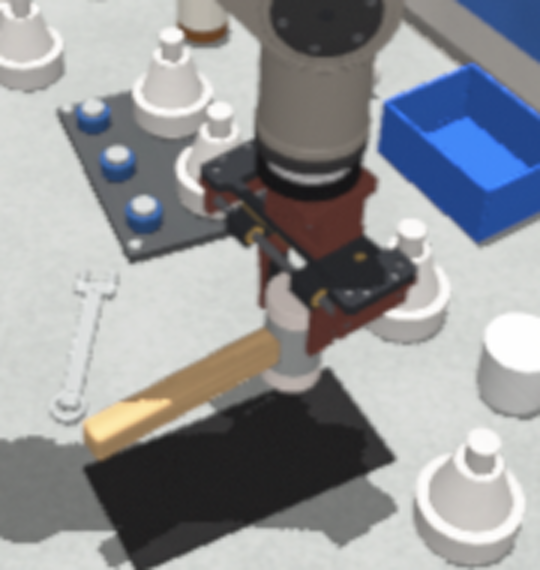

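Call:
jog_arm(
  rows=[
    [-1,-1,25,0,1],
    [-1,-1,45,0,1],
    [-1,-1,60,0,1],
    [-1,-1,68,0,1],
    [-1,-1,72,0,1],
    [-1,-1,74,0,1],
    [-1,-1,75,0,1],
    [-1,-1,75,0,1],
  ],
)

```text
time_s: 15.7
tool_pos: [497.1, -285.9, 82.1]
tcp_rot: [0.0, -0.031, 1.0, -0.0]
ft_force: [0.5, 0.7, -6.1]
finger_gap: 49.3
```

Call:
jog_arm(
  rows=[
    [0,0,0,0,1],
    [0,0,0,0,1],
  ],
)

```text
time_s: 15.9
tool_pos: [496.9, -285.8, 82.0]
tcp_rot: [0.0, -0.031, 1.0, -0.0]
ft_force: [-0.5, -0.4, -4.7]
finger_gap: 49.2
```

Call:
jog_arm(
  rows=[
    [0,0,1,0,1],
    [0,0,1,0,1],
    [0,0,2,0,1],
    [0,0,2,0,1],
  ],
)

```text
time_s: 16.3
tool_pos: [497.1, -285.9, 80.9]
tcp_rot: [0.0, -0.031, 1.0, 0.0]
ft_force: [-3.1, 1.6, 7.6]
finger_gap: 49.0
```

Call:
jog_arm(
  rows=[
    [0,0,0,0,0.4],
    [0,0,0,0,0],
    [0,0,0,0,-0.5],
    [0,0,0,0,-1],
    [0,0,0,0,-1],
    [0,0,0,0,-1],
    [0,0,0,0,-1],
  ],
)

```text
time_s: 17.0
tool_pos: [496.8, -285.7, 79.6]
tcp_rot: [-0.0, -0.031, 1.0, -0.0]
ft_force: [0.3, -0.7, 0.1]
finger_gap: 85.4
```

Call:
jog_arm(
  rows=[
    [0,0,-15,0,-1],
    [0,0,-50,0,-1],
    [0,0,-100,0,-1],
    [0,0,-150,0,-1],
    [0,0,-190,0,-1],
    [0,0,-210,0,-1],
    [0,0,-215,0,-1],
    [0,0,-215,0,-1],
  ],
)

```text
time_s: 17.8
tool_pos: [496.8, -285.7, 295.4]
tcp_rot: [0.001, -0.031, 1.0, -0.0]
ft_force: [-0.5, -0.2, 0.2]
finger_gap: 87.8
```

Run:
```python
from h import *
go(660,-224,290,93.8)
s=snap('wrist','w4'); np.savez('w4.npz',**{k:np.array(v) for k,v in s.items()})
t=snap('top','top4')
for p in ([665.2,-223.6,105],[565.6,-430.2,105],[496,-285,96]): print(proj(s,p).round(),end=' ')
for u,v,q,p in rings(t,(60,110,460,330)): print('top',round(u),round(v),round(q*3.17,1),p.round(1),t['frame'][int(v),int(u)])
```

```text
t 17.8 pos [ 496.8 -285.7  295.4] ang 93.6 gap 87.8 F [-0.5 -0.2  0.2] -> shift [-166.7   51.5    5.6] turn -0.2
[328. 359.] [123. 257.] [279. 193.] top 127 286 42.9 [284.8 426.3] [130  15   8]
top 136 246 39.2 [411.9 415.4] [18 98 40]
top 144 204 40.7 [550.3 406. ] [121 118 115]
top 175 286 45.6 [295.1 275. ] [134 136 131]
top 175 286 37.2 [295.1 275. ] [134 136 131]
top 176 250 41.8 [409.1 287. ] [136 131 126]
top 176 250 33.0 [409.1 287. ] [136 131 126]
top 180 213 41.0 [530.5 286.8] [135 130 127]
top 203 153 35.3 [739.2 233. ] [86 51  6]
top 234 189 40.9 [625.4 117.6] [129 123 119]
top 273 199 41.2 [601.  -10.8] [164 160 155]
top 273 199 32.8 [601.  -10.8] [164 160 155]
top 339 185 40.1 [ 664.4 -223.6] [182 176 170]
```

View pics/w4.png

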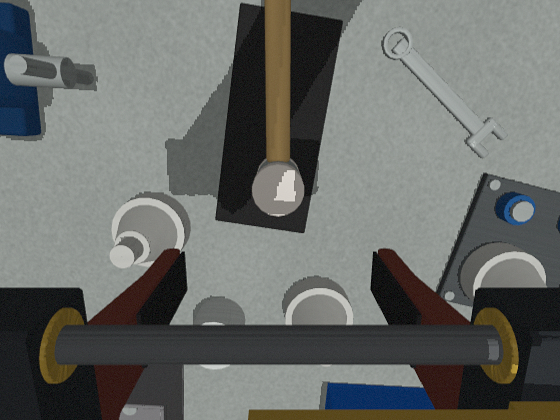

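Run:
```python
from h import *
go(664.8,-223.6,180,93.8)
```

```text
t 17.9 pos [ 496.1 -285.2  293.4] ang 93.6 gap 87.8 F [0.4 0.1 0.6] -> shift [-172.5   50.8  113.1] turn -0.2
```

Call:
jog_arm(
  rows=[
    [-20,6,0,8,-0.2],
    [-50,16,0,16,-0.2],
    [-85,26,0,24,-0.2],
    [-120,36,20,32,-0.2],
    [-145,45,40,40,-0.2],
    [-160,50,60,48,-0.2],
    [-168,51,80,56,-0.2],
    [-171,51,100,64,-0.2],
    [-172,51,115,72,-0.2],
    [-172,51,115,80,-0.2],
  ],
)

```text
time_s: 18.9
tool_pos: [663.0, -223.1, 174.5]
tcp_rot: [-0.003, 0.621, 0.784, -0.002]
ft_force: [-0.3, 0.2, 0.0]
finger_gap: 52.6
```

Call:
jog_arm(
  rows=[
    [0,0,0,8,-0.2],
    [0,0,0,10,-0.2],
    [0,0,0,10,-0.2],
  ],
)

```text
time_s: 19.2
tool_pos: [664.6, -223.9, 178.2]
tcp_rot: [-0.001, 0.684, 0.729, -0.001]
ft_force: [0.4, -0.6, -0.3]
finger_gap: 53.0
```

Run:
```python
from h import *
go(664.8,-223.6,105.5,3.8)
print(r.state()['joint_positions'].round(2))
```

```text
t 19.2 pos [ 664.6 -223.9  178.2] ang 3.7 gap 53.0 F [ 0.4 -0.6 -0.3] -> shift [ 0.2  0.4 72.7] turn -0.1
[-0.21  0.68  0.7   1.58 -0.48  1.06  0.68]
```

Call:
jog_arm(
  rows=[
    [0,0,25,0,-0.2],
    [0,0,50,0,-0.2],
    [0,0,65,0,-0.2],
    [0,0,72,0,-0.2],
    [0,0,73,0,-0.2],
    [0,0,73,0,1],
    [0,0,73,0,1],
    [0,0,73,0,1],
    [0,0,73,0,1],
    [0,0,73,0,1],
  ],
  newtons=6,
)

```text
time_s: 20.2
tool_pos: [665.2, -224.2, 107.0]
tcp_rot: [0.0, 0.685, 0.729, -0.0]
ft_force: [-0.2, -0.6, 1.5]
finger_gap: 24.0
```

Call:
jog_arm(
  rows=[
    [0,0,0,0,1],
    [0,0,0,0,1],
    [0,0,0,0,1],
  ],
)

```text
time_s: 20.5
tool_pos: [665.1, -224.3, 106.9]
tcp_rot: [-0.0, 0.685, 0.729, -0.0]
ft_force: [-2.6, -0.6, 2.6]
finger_gap: 24.0
```

Run:
```python
from h import *
go(664.8,-223.6,105,93.8)
```

```text
t 20.5 pos [ 665.1 -224.3  106.9] ang 3.6 gap 24.0 F [-2.6 -0.6  2.6] -> shift [ 0.7 -0.2  1.9] turn 89.8
```

Call:
jog_arm(
  rows=[
    [0,0,0,0,-0.2],
    [0,0,0,0,-0.2],
    [0,0,0,0,-0.2],
    [0,0,0,-8,-0.2],
    [0,0,0,-16,-0.2],
    [0,0,0,-24,-0.2],
    [0,0,0,-32,-0.2],
    [0,0,0,-40,-0.2],
    [0,0,0,-48,-0.2],
    [0,0,0,-56,-0.2],
  ],
)

```text
time_s: 21.5
tool_pos: [665.4, -224.0, 106.6]
tcp_rot: [0.0, 0.26, 0.966, 0.0]
ft_force: [-1.0, 0.0, 0.4]
finger_gap: 52.5
```

Call:
jog_arm(
  rows=[
    [0,0,0,-8,-0.2],
    [0,0,0,-16,-0.2],
    [0,0,0,-24,-0.2],
    [0,0,0,-32,-0.2],
    [0,0,1,-34,-0.2],
    [0,0,1,-34,-0.2],
    [0,0,1,-34,1],
    [0,0,1,-34,1],
    [0,0,1,-34,1],
    [0,0,1,-34,1],
  ],
  newtons=30,
)

```text
time_s: 22.5
tool_pos: [665.4, -224.2, 105.7]
tcp_rot: [0.0, -0.031, 1.0, -0.0]
ft_force: [0.0, -1.5, 1.6]
finger_gap: 24.1
```

Call:
jog_arm(
  rows=[
    [0,0,0,0,1],
    [0,0,0,0,1],
    [0,0,0,0,1],
  ],
)

```text
time_s: 22.8
tool_pos: [665.1, -224.1, 105.5]
tcp_rot: [-0.0, -0.031, 1.0, -0.0]
ft_force: [0.0, 0.4, -0.2]
finger_gap: 23.7
```

Run:
```python
from h import *
go(598.6,-11.4,220,93.8)
```

```text
t 22.8 pos [ 665.1 -224.1  105.5] ang 93.6 gap 23.7 F [ 0.   0.4 -0.2] -> shift [  53.2  216.5 -114.5] turn -0.2
```

Call:
jog_arm(
  rows=[
    [0,0,-15,0,1],
    [0,0,-50,0,1],
    [0,0,-95,0,1],
    [5,20,-130,0,1],
    [15,60,-138,0,1],
    [25,105,-138,0,1],
    [36,150,-138,0,1],
    [46,190,-138,0,1],
    [52,210,-138,0,1],
    [53,216,-138,0,1],
  ],
)

```text
time_s: 23.8
tool_pos: [598.2, -8.3, 244.6]
tcp_rot: [0.0, -0.033, 0.999, 0.001]
ft_force: [0.4, -1.3, -1.0]
finger_gap: 23.5
```

Call:
jog_arm(
  rows=[
    [0,0,0,0,1],
    [0,0,0,0,1],
    [0,0,0,0,1],
  ],
)

```text
time_s: 24.1
tool_pos: [599.2, -14.0, 243.8]
tcp_rot: [0.0, -0.03, 1.0, -0.0]
ft_force: [-0.1, 0.3, -1.9]
finger_gap: 23.4
```

Run:
```python
from h import *
go(598.4,-11.2,149.5,93.8)
s=snap('wrist','w5')
```

```text
t 24.1 pos [599.2 -14.  243.8] ang 93.4 gap 23.4 F [-0.1  0.3 -1.9] -> shift [ 0.7  2.9 94.3] turn -0.4
```

View pics/w5.png

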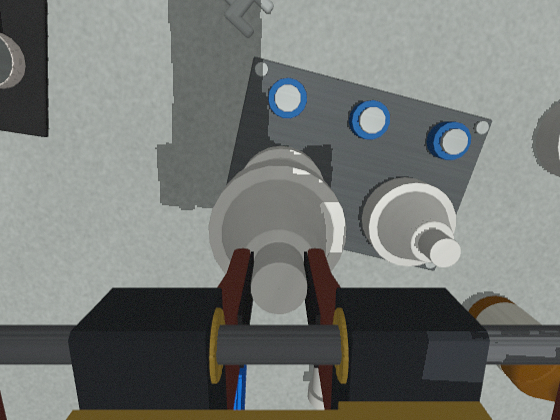

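Call:
jog_arm(
  rows=[
    [0.5,2.5,15,0,1],
    [0.5,2.5,30,0,1],
    [0.5,2.5,40,0,1],
    [0.5,2.5,48,0,1],
    [0.5,2.5,56,0,1],
    [0.5,2.5,60,0,1],
    [0.5,2.5,60,0,1],
    [0.5,2.5,60,0,1],
  ],
)

```text
time_s: 24.95
tool_pos: [598.5, -9.4, 184.0]
tcp_rot: [0.0, -0.031, 1.0, 0.0]
ft_force: [-0.0, -0.6, -1.4]
finger_gap: 23.3
```

Run:
```python
from h import *
go(598.4,-11.2,149.5,93.8)
```

```text
t 24.95 pos [598.5  -9.4 184. ] ang 93.6 gap 23.3 F [-0.  -0.6 -1.4] -> shift [ 0.2 -1.8 34.5] turn -0.2
```

Call:
jog_arm(
  rows=[
    [0,-1.5,6,0,1],
    [0,-1.5,12,0,1],
    [0,-1.5,18,0,1],
    [0,-1.5,24,0,1],
    [0,-1.5,28,0,1],
    [0,-1.5,31,0,1],
    [0,-1.5,33,0,1],
    [0,-1.5,35,0,1],
    [0,-1.5,35,0,1],
    [0,-1.5,35,0,1],
  ],
)

```text
time_s: 25.95
tool_pos: [598.7, -11.2, 149.2]
tcp_rot: [0.001, -0.031, 1.0, -0.0]
ft_force: [-0.7, -0.8, 2.6]
finger_gap: 23.2
```

Run:
```python
from h import *
go(598.4,-11.2,149.5,93.8)
```

```text
t 25.95 pos [598.7 -11.2 149.2] ang 93.6 gap 23.2 F [-0.7 -0.8  2.6] -> shift [ 0.3  0.  -0.3] turn -0.2
```

Call:
jog_arm(
  rows=[
    [0,0,0,0,0.4],
    [0,0,0,0,0],
    [0,0,0,0,-0.2],
    [0,0,0,0,-0.2],
    [0,0,0,0,-0.2],
    [0,0,-15,0,-0.2],
    [0,0,-45,0,-0.2],
    [0,0,-85,0,-0.2],
    [0,0,-100,0,-0.2],
    [0,0,-100,0,-0.2],
  ],
)

```text
time_s: 26.95
tool_pos: [600.1, -11.0, 252.5]
tcp_rot: [0.003, -0.031, 1.0, 0.0]
ft_force: [-1.3, -0.6, 0.7]
finger_gap: 52.8
```

Run:
```python
from h import *
s=snap('side','s6'); print(s['frame'].shape)
# stack right: expected cone tip z=149
for z in (117,149): print(proj(s,[598.4,-11.2,z]).round(1))
go(600,-430,250,93.8)
```

```text
(420, 560, 3)
[291.9 196.2]
[292.1 187.5]
t 27.0 pos [599.  -10.8 250.3] ang 93.6 gap 52.6 F [0.4 0.6 0.3] -> shift [ 2.510e+01 -4.185e+02  1.000e-01] turn -0.2
```

Call:
jog_arm(
  rows=[
    [5,-20,0,0,-0.2],
    [12,-65,0,0,-0.2],
    [19,-110,0,0,-0.2],
    [26,-155,0,0,-0.2],
    [33,-200,0,0,-0.2],
    [40,-245,0,0,-0.2],
    [46,-290,0,0,-0.2],
    [52,-335,0,0,-0.2],
    [57,-380,0,0,-0.2],
    [59,-410,0,0,-0.2],
  ],
)

```text
time_s: 28.0
tool_pos: [562.6, -427.1, 246.9]
tcp_rot: [-0.002, -0.029, 1.0, 0.0]
ft_force: [0.5, -0.3, -0.1]
finger_gap: 52.9
```

Call:
jog_arm(
  rows=[
    [1,-7,10,0,-0.2],
    [1,-7,20,0,-0.2],
    [1,-7,20,0,-0.2],
    [1,-7,20,0,-0.2],
  ],
)

```text
time_s: 28.4
tool_pos: [565.1, -428.1, 227.6]
tcp_rot: [-0.001, -0.033, 0.999, 0.001]
ft_force: [-0.6, -0.0, 0.3]
finger_gap: 53.0
```

```bash
cat >> h.py <<'E'
def wknob(s,xy,z,name,rk=12,win=70):
    """refine knob-top centre in wrist view near the expected point"""
    f=4;p=proj(s,[*xy,z]);x0,y0=int(p[0])-win//2,int(p[1])-win//2
    px=np.linalg.norm(proj(s,[xy[0],xy[1]+rk,z])-p)
    g=cv2.cvtColor(s['frame'],cv2.COLOR_RGB2GRAY)[y0:y0+win,x0:x0+win]
    g=cv2.resize(g,None,fx=f,fy=f,interpolation=cv2.INTER_CUBIC); cv2.imwrite('pics/'+name+'.png',g)
    c=cv2.HoughCircles(g,cv2.HOUGH_GRADIENT_ALT,1,4,param1=100,param2=0.5,minRadius=int(px*f*.85),maxRadius=int(px*f*1.15))
    print('expected px',p.round(1),'r',px.round(1))
    for x,y,q in (c[0] if c is not None else []):
        u,v=x0+(x+.5)/f-.5,y0+(y+.5)/f-.5
        print('knob',round(u,1),round(v,1),round(q/f,1),ray(s,u,v,z)[:2].round(1))
E
python3 - <<'E'
from h import *
s=snap('wrist','w6')
wknob(s,(566.5,-431),105,'k6')
go(566.5,-431,105.5,93.8)
t=snap('top')
for u,v,q,p in rings(t,(60,110,460,330)): print('top',round(u),round(v),round(q*3.17,1),p.round(1))
E
```

```text
expected px [273.9 217.8] r 16.3
knob 272.9 215.4 16.2 [ 564.7 -431.9]
knob 272.6 210.9 17.2 [ 561.3 -432.3]
knob 277.4 211.6 17.0 [ 561.6 -428.7]
t 28.45 pos [ 565.3 -428.6  228.4] ang 93.7 gap 52.7 F [0.7 0.  0.1] -> shift [ -1.1  -2.6 122.9] turn -0.1
top 127 285 41.3 [285.4 428.8]
top 135 246 37.2 [411.8 417.8]
top 144 204 40.9 [550.3 406. ]
top 175 285 46.5 [297.3 276.9]
top 175 285 36.9 [297.3 276.9]
top 176 250 41.7 [408.3 286.9]
top 176 250 33.5 [408.3 286.9]
top 180 213 40.9 [530.5 286.8]
top 180 213 32.9 [530.5 286.8]
top 234 189 40.9 [625.3 118.5]
top 273 197 42.1 [606.9 -11.2]
top 273 197 33.2 [606.9 -11.2]
```

Call:
jog_arm(
  rows=[
    [0,-2.5,35,0,-0.2],
    [0,-2.5,70,0,-0.2],
    [0,-2.5,100,0,-0.2],
    [0,-2.5,117,0,-0.2],
    [0,-2.5,122,0,-0.2],
    [0,-2.5,123,0,-0.2],
    [0,-2.5,123,0,1],
    [0,-2.5,123,0,1],
    [0,-2.5,123,0,1],
    [0,-2.5,123,0,1],
  ],
  newtons=30,
)

```text
time_s: 29.5
tool_pos: [564.9, -433.3, 106.4]
tcp_rot: [0.0, -0.031, 1.0, -0.0]
ft_force: [-0.3, 1.9, 0.5]
finger_gap: 24.3
```

Call:
jog_arm(
  rows=[
    [0,0,0,0,1],
    [0,0,0,0,1],
    [0,0,0,0,1],
  ],
)

```text
time_s: 29.8
tool_pos: [564.9, -433.2, 106.2]
tcp_rot: [0.0, -0.031, 1.0, -0.0]
ft_force: [-0.8, 1.4, 4.6]
finger_gap: 23.4
```

Run:
```python
from h import *
go(598.4,-11.2,275,93.8)
```

```text
t 29.8 pos [ 564.9 -433.2  106.2] ang 93.6 gap 23.4 F [-0.8  1.4  4.6] -> shift [ -59.9  419.1 -168.8] turn -0.2
```

Call:
jog_arm(
  rows=[
    [0,0,-15,0,1],
    [0,0,-50,0,1],
    [0,0,-95,0,1],
    [-4,20,-135,0,1],
    [-10,60,-160,0,1],
    [-16,105,-169,0,1],
    [-22,150,-169,0,1],
    [-28,195,-169,0,1],
    [-34,240,-169,0,1],
    [-40,285,-169,0,1],
  ],
)

```text
time_s: 30.8
tool_pos: [586.2, -144.9, 275.2]
tcp_rot: [0.0, -0.031, 1.0, -0.0]
ft_force: [0.5, 0.4, -1.8]
finger_gap: 23.1
```

Call:
jog_arm(
  rows=[
    [-6,45,0,0,1],
    [-12,85,0,0,1],
    [-17,115,0,0,1],
    [-20,130,0,0,1],
    [-20,134,0,0,1],
    [-20,134,0,0,1],
    [-20,134,0,0,1],
    [-20,134,0,0,1],
  ],
)

```text
time_s: 31.6
tool_pos: [598.2, -13.6, 274.7]
tcp_rot: [-0.0, -0.03, 1.0, -0.0]
ft_force: [-0.1, -0.3, -0.7]
finger_gap: 23.9
```

Run:
```python
from h import *
go(598.4,-11.2,182,93.8)
```

```text
t 31.6 pos [598.2 -13.6 274.7] ang 93.4 gap 23.9 F [-0.1 -0.3 -0.7] -> shift [-0.3  2.4 92.7] turn -0.4
```

Call:
jog_arm(
  rows=[
    [0,1,15,0,1],
    [0,1,30,0,1],
    [0,1,40,0,1],
    [0,1,48,0,1],
    [0,1,55,0,1],
    [0,1,58,0,1],
    [0,1,58,0,1],
    [0,1,58,0,1],
  ],
)

```text
time_s: 32.4
tool_pos: [598.6, -10.3, 217.1]
tcp_rot: [0.0, -0.031, 1.0, 0.0]
ft_force: [-0.3, 0.1, -1.8]
finger_gap: 23.3
```

Run:
```python
from h import *
go(598.4,-11.2,182,93.8)
```

```text
t 32.4 pos [598.6 -10.3 217.1] ang 93.6 gap 23.3 F [-0.3  0.1 -1.8] -> shift [ 0.3 -0.9 35.1] turn -0.2
```

Call:
jog_arm(
  rows=[
    [0,-1,6,0,1],
    [0,-1,12,0,1],
    [0,-1,18,0,1],
    [0,-1,24,0,1],
    [0,-1,28,0,1],
    [0,-1,31,0,1],
    [0,-1,33,0,1],
    [0,-1,35,0,1],
    [0,-1,36,0,1],
    [0,-1,36,0,1],
  ],
)

```text
time_s: 33.4
tool_pos: [598.8, -11.2, 182.2]
tcp_rot: [0.001, -0.031, 1.0, 0.0]
ft_force: [-3.5, 1.4, 8.5]
finger_gap: 23.4
```

Run:
```python
from h import *
go(598.4,-11.2,182,93.8)
```

```text
t 33.4 pos [598.8 -11.2 182.2] ang 93.6 gap 23.4 F [-3.5  1.4  8.5] -> shift [0.4 0.1 0.2] turn -0.2
```

Call:
jog_arm(
  rows=[
    [0,0,0,0,0.4],
    [0,0,0,0,0],
    [0,0,0,0,-0.2],
    [0,0,0,0,-0.2],
    [0,0,0,0,-0.2],
    [0,0,-15,0,-0.2],
    [0,0,-45,0,-0.2],
    [0,0,-70,0,-0.2],
    [0,0,-70,0,-0.2],
    [0,0,-70,0,-0.2],
  ],
)

```text
time_s: 34.4
tool_pos: [598.7, -11.3, 251.8]
tcp_rot: [0.001, -0.031, 1.0, 0.0]
ft_force: [-0.5, -0.6, 0.2]
finger_gap: 52.5
```

Run:
```python
from h import *
go(531,287,250,93.8)
t=snap('top')
for u,v,q,p in rings(t,(60,110,460,330)): print('top',round(u),round(v),round(q*3.17,1),p.round(1))
```

```text
t 34.4 pos [598.7 -11.3 251.8] ang 93.6 gap 52.5 F [-0.5 -0.6  0.2] -> shift [ 49.  302.    1.8] turn -0.2
top 127 285 42.3 [287.1 426.6]
top 135 246 35.8 [413.4 418. ]
top 144 204 41.0 [551.1 406.9]
top 175 284 45.8 [300.5 276.4]
top 176 250 41.8 [409.9 287.1]
top 176 250 33.1 [409.9 287.1]
top 179 212 41.0 [532.9 288.7]
top 234 189 41.2 [626.2 117.7]
top 379 181 36.4 [ 690.9 -353.4]
```

Call:
jog_arm(
  rows=[
    [3,20,0,0,-0.2],
    [10,62,0,0,-0.2],
    [17,106,0,0,-0.2],
    [24,150,0,0,-0.2],
    [31,194,0,0,-0.2],
    [38,238,5,0,-0.2],
    [45,275,15,0,-0.2],
    [48,296,22,0,-0.2],
    [49,302,22,0,-0.2],
    [49,302,22,0,-0.2],
  ],
)

```text
time_s: 35.45
tool_pos: [530.1, 287.1, 227.9]
tcp_rot: [-0.001, -0.032, 0.999, -0.001]
ft_force: [0.6, -0.9, -0.1]
finger_gap: 52.8
```

Call:
jog_arm(
  rows=[
    [0,0,0,0,-0.2],
    [0,0,0,0,-0.2],
    [0,0,0,0,-0.2],
  ],
)

```text
time_s: 35.75
tool_pos: [531.4, 285.5, 229.0]
tcp_rot: [0.0, -0.03, 1.0, -0.0]
ft_force: [0.4, 0.4, 0.1]
finger_gap: 52.6
```

Run:
```python
from h import *
s=snap('wrist','w7')
wknob(s,(531,287),105,'k7')
go(531,287,105.5,93.8)
```

```text
expected px [280.2 215.1] r 16.2
knob 278.4 214.1 16.1 [530.3 285.6]
knob 277.1 208.1 15.8 [525.8 284.4]
knob 283.1 210.4 16.8 [527.3 288.9]
t 35.8 pos [531.2 285.9 229. ] ang 93.5 gap 52.9 F [-0.2  0.1  0.5] -> shift [  0.2   1.1 123.5] turn -0.3
```

Call:
jog_arm(
  rows=[
    [0,0,35,0,-0.2],
    [0,0,70,0,-0.2],
    [0,0,100,0,-0.2],
    [0,0,117,0,-0.2],
    [0,0,122,0,-0.2],
    [0,0,123,0,-0.2],
    [0,0,123,0,1],
    [0,0,123,0,1],
    [0,0,123,0,1],
    [0,0,123,0,1],
  ],
  newtons=30,
)

```text
time_s: 36.8
tool_pos: [531.0, 287.1, 106.4]
tcp_rot: [0.0, -0.031, 1.0, 0.0]
ft_force: [0.1, -1.2, 1.5]
finger_gap: 24.4
```

Call:
jog_arm(
  rows=[
    [0,0,0,0,1],
    [0,0,0,0,1],
    [0,0,0,0,1],
  ],
)

```text
time_s: 37.1
tool_pos: [531.0, 287.0, 106.1]
tcp_rot: [0.0, -0.031, 1.0, 0.0]
ft_force: [-0.6, -1.3, 3.8]
finger_gap: 23.3
```

Run:
```python
from h import *
go(623,116.4,243,93.8)
```

```text
t 37.1 pos [531.  287.  106.1] ang 93.6 gap 23.3 F [-0.6 -1.3  3.8] -> shift [ -81.3 -175.9 -136.9] turn -0.2
```

Call:
jog_arm(
  rows=[
    [0,0,-15,0,1],
    [0,0,-50,0,1],
    [0,0,-95,0,1],
    [-8,-17,-130,0,1],
    [-24,-52,-138,0,1],
    [-42,-90,-138,0,1],
    [-60,-130,-138,0,1],
    [-74,-160,-138,0,1],
    [-80,-173,-138,0,1],
    [-81,-176,-138,0,1],
  ],
)

```text
time_s: 38.1
tool_pos: [622.8, 114.6, 243.9]
tcp_rot: [-0.0, -0.03, 1.0, -0.0]
ft_force: [-0.8, 0.6, -0.8]
finger_gap: 23.5
```

Call:
jog_arm(
  rows=[
    [0,0,0,0,1],
    [0,0,0,0,1],
    [0,0,0,0,1],
    [0,0,0,0,1],
  ],
)

```text
time_s: 38.5
tool_pos: [622.0, 117.9, 243.6]
tcp_rot: [-0.0, -0.032, 0.999, 0.0]
ft_force: [0.2, -0.0, -2.1]
finger_gap: 23.1
```

Call:
jog_arm(
  rows=[
    [0,0,15,0,1],
    [0,0,30,0,1],
    [0,0,40,0,1],
    [0,0,48,0,1],
    [0,0,55,0,1],
    [0,0,59,0,1],
    [0,0,59,0,1],
    [0,0,59,0,1],
  ],
)

```text
time_s: 39.3
tool_pos: [622.7, 116.4, 185.0]
tcp_rot: [0.0, -0.031, 1.0, 0.0]
ft_force: [0.7, 0.2, -1.2]
finger_gap: 22.9
```

Run:
```python
from h import *
go(623.2,116.4,150,93.8)
```

```text
t 39.3 pos [622.7 116.4 185. ] ang 93.6 gap 22.9 F [ 0.7  0.2 -1.2] -> shift [-0.5 -0.1 35. ] turn -0.2
```

Call:
jog_arm(
  rows=[
    [-0.5,0,6,0,1],
    [-0.5,0,12,0,1],
    [-0.5,0,18,0,1],
    [-0.5,0,24,0,1],
    [-0.5,0,28,0,1],
    [-0.5,0,31,0,1],
    [-0.5,0,33,0,1],
    [-0.5,0,35,0,1],
    [-0.5,0,36,0,1],
    [-0.5,0,36,0,1],
  ],
)

```text
time_s: 40.3
tool_pos: [623.6, 116.1, 150.1]
tcp_rot: [0.001, -0.031, 1.0, 0.0]
ft_force: [-2.9, -1.7, 6.1]
finger_gap: 23.3
```

Run:
```python
from h import *
go(623.2,116.4,150,93.8)
```

```text
t 40.3 pos [623.6 116.1 150.1] ang 93.5 gap 23.3 F [-2.9 -1.7  6.1] -> shift [0.4 0.3 0.1] turn -0.3
```

Seated. Release, lift, on to the cone at (408, 287).

Call:
jog_arm(
  rows=[
    [0,0,0,0,0.4],
    [0,0,0,0,0],
    [0,0,0,0,-0.2],
    [0,0,0,0,-0.2],
    [0,0,0,0,-0.2],
    [0,0,-15,0,-0.2],
    [0,0,-45,0,-0.2],
    [0,0,-85,0,-0.2],
    [0,0,-100,0,-0.2],
    [0,0,-100,0,-0.2],
  ],
)

```text
time_s: 41.3
tool_pos: [624.5, 116.7, 252.0]
tcp_rot: [0.003, -0.031, 1.0, 0.001]
ft_force: [0.3, -1.0, -0.6]
finger_gap: 52.5
```

Run:
```python
from h import *
go(409,287,229,93.8)
t=snap('top')
for u,v,q,p in rings(t,(60,110,460,330)): print('top',round(u),round(v),round(q*3.17,1),p.round(1))
```

```text
t 41.3 pos [624.5 116.7 252. ] ang 93.6 gap 52.5 F [ 0.3 -1.  -0.6] -> shift [204.7 183.3  22.1] turn -0.2
top 126 284 39.7 [289.2 430.8]
top 126 284 34.1 [289.2 430.8]
top 136 246 40.0 [413.5 416.4]
top 136 246 34.5 [413.5 416.4]
top 144 204 40.6 [551.9 407. ]
top 144 204 33.3 [551.9 407. ]
top 175 285 46.6 [298.  277.7]
top 175 250 41.8 [408.2 287.7]
top 175 250 33.4 [408.2 287.7]
top 248 137 43.8 [808.5  89.6]
top 273 194 42.8 [617.7  -8.8]
top 273 194 33.3 [617.7  -8.8]
```

Call:
jog_arm(
  rows=[
    [12,10,0,0,-0.2],
    [40,35,0,0,-0.2],
    [72,64,0,0,-0.2],
    [105,93,0,0,-0.2],
    [138,122,5,0,-0.2],
    [168,150,12,0,-0.2],
    [192,172,20,0,-0.2],
    [203,182,22,0,-0.2],
    [205,183,22,0,-0.2],
    [205,183,22,0,-0.2],
  ],
)

```text
time_s: 42.35
tool_pos: [405.9, 285.9, 225.7]
tcp_rot: [-0.001, -0.032, 0.999, -0.001]
ft_force: [0.6, -0.2, -0.6]
finger_gap: 52.2
```

Call:
jog_arm(
  rows=[
    [0,0,0,0,-0.2],
    [0,0,0,0,-0.2],
    [0,0,0,0,-0.2],
  ],
)

```text
time_s: 42.65
tool_pos: [407.6, 285.7, 226.7]
tcp_rot: [0.0, -0.03, 1.0, -0.0]
ft_force: [-0.6, -0.0, -0.7]
finger_gap: 53.0
```

Run:
```python
from h import *
s=snap('wrist','w8')
wknob(s,(408.6,287),105,'k8')
go(408.6,287,105.5,93.8)
```

```text
expected px [280.  217.8] r 16.3
knob 277.9 218.6 16.1 [409.3 285.5]
knob 277.9 216.9 15.1 [408.  285.4]
knob 273.6 215.6 16.8 [407.3 282.3]
knob 285.4 211.1 16.3 [403.3 290.6]
knob 278.1 210.4 15.3 [403.1 285.3]
t 42.7 pos [407.5 285.8 226.7] ang 93.5 gap 52.8 F [-0.2  0.5  0.1] -> shift [ -1.2   1.1 121.2] turn -0.3
```

Call:
jog_arm(
  rows=[
    [-1,0.5,35,0,-0.2],
    [-1,0.5,70,0,-0.2],
    [-1,0.5,98,0,-0.2],
    [-1,0.5,114,0,-0.2],
    [-1,0.5,119,0,-0.2],
    [-1,0.5,121,0,-0.2],
    [-1,0.5,121,0,1],
    [-1,0.5,121,0,1],
    [-1,0.5,121,0,1],
    [-1,0.5,121,0,1],
  ],
  newtons=30,
)

```text
time_s: 43.7
tool_pos: [408.2, 287.0, 106.2]
tcp_rot: [0.0, -0.031, 1.0, 0.0]
ft_force: [0.5, -1.1, 0.6]
finger_gap: 23.9
```

Call:
jog_arm(
  rows=[
    [0,0,0,0,1],
    [0,0,0,0,1],
    [0,0,0,0,1],
  ],
)

```text
time_s: 44.0
tool_pos: [408.2, 286.9, 106.0]
tcp_rot: [0.0, -0.031, 1.0, 0.0]
ft_force: [0.3, -1.6, 4.7]
finger_gap: 23.3
```

Run:
```python
from h import *
go(623.2,116.4,276,93.8)
```

```text
t 44.0 pos [408.2 286.9 106. ] ang 93.6 gap 23.3 F [ 0.3 -1.6  4.7] -> shift [-204.1 -183.4 -169.9] turn -0.2
```

Call:
jog_arm(
  rows=[
    [0,0,-15,0,1],
    [0,0,-50,0,1],
    [0,0,-95,0,1],
    [-12,-10,-135,0,1],
    [-40,-36,-162,0,1],
    [-72,-65,-170,0,1],
    [-105,-94,-170,0,1],
    [-138,-124,-170,0,1],
    [-168,-150,-170,0,1],
    [-190,-171,-170,0,1],
  ],
)

```text
time_s: 45.0
tool_pos: [609.5, 126.0, 274.9]
tcp_rot: [-0.0, -0.03, 1.0, -0.0]
ft_force: [0.1, 0.4, -0.5]
finger_gap: 23.6
```

Call:
jog_arm(
  rows=[
    [-12,-10,0,0,1],
    [-14,-12,0,0,1],
    [-14,-12,0,0,1],
    [-14,-12,0,0,1],
    [-14,-12,0,0,1],
    [-14,-12,0,0,1],
  ],
)

```text
time_s: 45.6
tool_pos: [622.3, 118.1, 275.9]
tcp_rot: [-0.0, -0.032, 0.999, 0.0]
ft_force: [0.6, -0.2, -2.3]
finger_gap: 23.2
```

Call:
jog_arm(
  rows=[
    [0,0,15,0,1],
    [0,0,30,0,1],
    [0,0,40,0,1],
    [0,0,48,0,1],
    [0,0,55,0,1],
    [0,0,59,0,1],
    [0,0,59,0,1],
    [0,0,59,0,1],
  ],
)

```text
time_s: 46.4
tool_pos: [623.2, 117.0, 217.0]
tcp_rot: [0.0, -0.031, 1.0, 0.0]
ft_force: [-0.8, 0.7, -1.4]
finger_gap: 23.3
```

Run:
```python
from h import *
go(623.2,116.4,182,93.8)
```

```text
t 46.4 pos [623.2 117.  217. ] ang 93.6 gap 23.3 F [-0.8  0.7 -1.4] -> shift [ 0.  -0.6 35. ] turn -0.2
```

Call:
jog_arm(
  rows=[
    [0,-0.5,6,0,1],
    [0,-0.5,12,0,1],
    [0,-0.5,18,0,1],
    [0,-0.5,24,0,1],
    [0,-0.5,28,0,1],
    [0,-0.5,31,0,1],
    [0,-0.5,33,0,1],
    [0,-0.5,35,0,1],
    [0,-0.5,36,0,1],
    [0,-0.5,36,0,1],
  ],
)

```text
time_s: 47.4
tool_pos: [623.6, 116.2, 182.0]
tcp_rot: [0.001, -0.031, 1.0, 0.0]
ft_force: [-1.7, -1.2, 4.6]
finger_gap: 23.5
```

Run:
```python
from h import *
go(623.2,116.4,182,93.8)
```

```text
t 47.4 pos [623.6 116.2 182. ] ang 93.5 gap 23.5 F [-1.7 -1.2  4.6] -> shift [ 0.4  0.2 -0. ] turn -0.3
```

Call:
jog_arm(
  rows=[
    [0,0,0,0,0.4],
    [0,0,0,0,0],
    [0,0,0,0,-0.2],
    [0,0,0,0,-0.2],
    [0,0,0,0,-0.2],
    [0,0,-15,0,-0.2],
    [0,0,-45,0,-0.2],
    [0,0,-70,0,-0.2],
    [0,0,-70,0,-0.2],
    [0,0,-70,0,-0.2],
  ],
)

```text
time_s: 48.4
tool_pos: [623.3, 116.5, 251.9]
tcp_rot: [0.001, -0.031, 1.0, 0.0]
ft_force: [0.1, -0.1, 0.1]
finger_gap: 52.9
```

Run:
```python
from h import *
go(550,406,229,93.8)
t=snap('top')
for u,v,q,p in rings(t,(60,110,460,330)): print('top',round(u),round(v),round(q*3.17,1),p.round(1))
```

```text
t 48.4 pos [623.3 116.5 251.9] ang 93.6 gap 52.9 F [ 0.1 -0.1  0.1] -> shift [ 55.2 293.5  22.9] turn -0.2
top 94 192 41.9 [578.9 575.7]
top 127 285 40.3 [287.7 429.1]
top 136 246 40.1 [412.  414.6]
top 144 204 40.9 [551.9 407. ]
top 144 204 33.3 [551.9 407. ]
top 175 286 46.0 [295.1 275. ]
top 175 286 37.2 [295.1 275. ]
top 247 140 40.9 [796.9  91.2]
top 273 194 43.0 [618.5  -8.7]
top 273 194 33.8 [618.5  -8.7]
top 378 180 35.8 [ 691.5 -350.9]
```

Call:
jog_arm(
  rows=[
    [3,18,0,0,-0.2],
    [11,60,0,0,-0.2],
    [19,104,0,0,-0.2],
    [27,148,0,0,-0.2],
    [35,190,5,0,-0.2],
    [43,232,12,0,-0.2],
    [50,268,20,0,-0.2],
    [54,288,22,0,-0.2],
    [55,293,22,0,-0.2],
    [55,293,22,0,-0.2],
  ],
)

```text
time_s: 49.45
tool_pos: [550.1, 404.6, 228.4]
tcp_rot: [-0.0, -0.031, 1.0, -0.001]
ft_force: [-0.8, -0.9, 0.8]
finger_gap: 52.7
```

Call:
jog_arm(
  rows=[
    [0,0,0,0,-0.2],
    [0,0,0,0,-0.2],
    [0,0,0,0,-0.2],
  ],
)

```text
time_s: 49.75
tool_pos: [550.8, 403.8, 229.1]
tcp_rot: [0.0, -0.03, 1.0, -0.0]
ft_force: [-0.8, 0.0, 0.4]
finger_gap: 52.8
```

Run:
```python
from h import *
s=snap('wrist','w9')
wknob(s,(550,406),105,'k9')
go(550,406,105.5,93.8)
```

```text
expected px [281.3 214.5] r 16.2
knob 279.1 206.1 15.7 [543.7 404. ]
knob 278.6 211.6 16.9 [547.9 403.9]
knob 278.6 211.6 15.1 [547.9 403.9]
knob 279.4 208.1 17.6 [545.2 404.3]
knob 284.4 206.6 16.6 [543.9 407.9]
t 49.8 pos [550.5 404.2 229. ] ang 93.5 gap 52.6 F [ 0.3  0.3 -0.2] -> shift [  0.5   1.8 123.5] turn -0.3
```

Call:
jog_arm(
  rows=[
    [1.8,0.5,35,0,-0.2],
    [1.8,0.5,70,0,-0.2],
    [1.8,0.5,100,0,-0.2],
    [1.8,0.5,117,0,-0.2],
    [1.8,0.5,122,0,-0.2],
    [1.8,0.5,123,0,-0.2],
    [1.8,0.5,123,0,1],
    [1.8,0.5,123,0,1],
    [1.8,0.5,123,0,1],
    [1.8,0.5,123,0,1],
  ],
  newtons=30,
)

```text
time_s: 50.8
tool_pos: [548.4, 405.9, 106.5]
tcp_rot: [0.0, -0.031, 1.0, 0.0]
ft_force: [-0.2, -0.6, 2.0]
finger_gap: 24.2
```

Call:
jog_arm(
  rows=[
    [0,0,0,0,1],
    [0,0,0,0,1],
    [0,0,0,0,1],
  ],
)

```text
time_s: 51.1
tool_pos: [548.4, 405.8, 106.2]
tcp_rot: [0.0, -0.031, 1.0, 0.0]
ft_force: [-0.2, -1.9, 3.9]
finger_gap: 23.4
```

Run:
```python
from h import *
go(623.2,116.4,308,93.8)
```

```text
t 51.1 pos [548.4 405.8 106.2] ang 93.6 gap 23.4 F [-0.2 -1.9  3.9] -> shift [ -56.9 -293.4 -201.8] turn -0.2
```

Call:
jog_arm(
  rows=[
    [0,0,-15,0,1],
    [0,0,-50,0,1],
    [0,0,-95,0,1],
    [0,0,-140,0,1],
    [-4,-20,-180,0,1],
    [-12,-60,-202,0,1],
    [-20,-104,-202,0,1],
    [-28,-148,-202,0,1],
    [-37,-192,-202,0,1],
    [-46,-236,-202,0,1],
  ],
)

```text
time_s: 52.1
tool_pos: [608.4, 171.6, 308.5]
tcp_rot: [0.0, -0.031, 1.0, 0.0]
ft_force: [0.6, -0.8, -1.5]
finger_gap: 23.2
```

Call:
jog_arm(
  rows=[
    [-6,-34,0,0,1],
    [-10,-53,0,0,1],
    [-11,-57,0,0,1],
    [-11,-57,0,0,1],
    [-11,-57,0,0,1],
    [-11,-57,0,0,1],
    [-11,-57,0,0,1],
  ],
)

```text
time_s: 52.8
tool_pos: [622.8, 118.5, 307.6]
tcp_rot: [-0.0, -0.032, 0.999, 0.0]
ft_force: [-0.1, -0.7, -2.0]
finger_gap: 23.5
```

Call:
jog_arm(
  rows=[
    [0,0,15,0,1],
    [0,0,30,0,1],
    [0,0,40,0,1],
    [0,0,48,0,1],
    [0,0,55,0,1],
    [0,0,59,0,1],
    [0,0,59,0,1],
    [0,0,59,0,1],
  ],
)

```text
time_s: 53.6
tool_pos: [623.4, 117.0, 249.0]
tcp_rot: [0.0, -0.031, 1.0, 0.0]
ft_force: [0.0, -0.6, -0.7]
finger_gap: 23.7
```

Run:
```python
from h import *
go(623.2,116.4,214,93.8)
```

```text
t 53.6 pos [623.4 117.  249. ] ang 93.6 gap 23.7 F [ 0.  -0.6 -0.7] -> shift [ 0.2 -0.6 35. ] turn -0.2
```

Call:
jog_arm(
  rows=[
    [0,-0.5,6,0,1],
    [0,-0.5,12,0,1],
    [0,-0.5,18,0,1],
    [0,-0.5,24,0,1],
    [0,-0.5,28,0,1],
    [0,-0.5,31,0,1],
    [0,-0.5,33,0,1],
    [0,-0.5,35,0,1],
    [0,-0.5,36,0,1],
    [0,-0.5,36,0,1],
  ],
)

```text
time_s: 54.6
tool_pos: [623.9, 116.2, 213.9]
tcp_rot: [0.001, -0.031, 1.0, 0.0]
ft_force: [-0.5, -1.4, 4.3]
finger_gap: 23.4
```

Run:
```python
from h import *
go(623.2,116.4,214,93.8)
```

```text
t 54.6 pos [623.9 116.2 213.9] ang 93.5 gap 23.4 F [-0.5 -1.4  4.3] -> shift [ 0.6  0.3 -0.1] turn -0.3
```

Call:
jog_arm(
  rows=[
    [0,0,0,0,0.4],
    [0,0,0,0,0],
    [0,0,0,0,-0.2],
    [0,0,0,0,-0.2],
    [0,0,0,0,-0.2],
    [0,0,-15,0,-0.2],
    [0,0,-45,0,-0.2],
    [0,0,-80,0,-0.2],
    [0,0,-100,0,-0.2],
    [0,0,-100,0,-0.2],
  ],
)

```text
time_s: 55.6
tool_pos: [625.0, 116.6, 317.4]
tcp_rot: [0.004, -0.031, 1.0, 0.001]
ft_force: [0.3, 1.1, 0.8]
finger_gap: 52.4
```

Call:
jog_arm(
  rows=[
    [10,20,0,0,-0.2],
    [30,60,0,0,-0.2],
    [50,100,0,0,-0.2],
    [70,140,0,0,-0.2],
    [90,180,0,0,-0.2],
    [110,220,0,0,-0.2],
    [130,260,0,0,-0.2],
    [145,290,0,0,-0.2],
    [150,300,0,0,-0.2],
    [150,300,0,0,-0.2],
  ],
)

```text
time_s: 56.6
tool_pos: [453.4, 407.8, 312.0]
tcp_rot: [-0.001, -0.033, 0.999, -0.0]
ft_force: [0.8, -0.1, 0.2]
finger_gap: 52.5
```

Run:
```python
from h import *
go(0,0,0)
s=snap('side','sF'); t=snap('top','tF')
for n,xy,zs in(('L',(623.2,116.4),(76,108,140,213)),('R',(598.4,-11.2),(76,108,181))):
  for z in zs: print(n,z,'side',proj(s,[*xy,z]).round(1),'top',proj(t,[*xy,z]).round(1))
for xy,z in(((623.2,116.4),213),((598.4,-11.2),181)): wknob(t,xy,z,'kF',win=40)
a=cv2.imread('pics/sF.png');b=cv2.imread('pics/tF.png')
A=cv2.resize(a[120:350,190:420],(575,575),interpolation=cv2.INTER_CUBIC);B=cv2.resize(b[160:300,200:420][:, :],(220,140))
out=np.zeros((575,800,3),np.uint8);out[:,:575]=A;out[:140,575:795]=B;cv2.imwrite('pics/vF.png',out)
```

```text
t 56.6 pos [453.4 407.8 312. ] ang 93.8 gap 52.5 F [ 0.8 -0.1  0.2] -> shift [ 478.9 -376.9  312.7] turn 0
L 76 side [276.5 181.5] top [234.  186.2]
L 108 side [276.4 173.3] top [233.4 183.6]
L 140 side [276.2 164.9] top [232.8 180.9]
L 213 side [275.9 144.6] top [231.5 174.5]
R 76 side [291.8 206.9] top [273.1 196.8]
R 108 side [291.9 198.6] top [273.3 194.4]
R 181 side [292.2 178.5] top [273.7 188.6]
expected px [231.5 174.5] r 4.1
expected px [273.7 188.6] r 4.0
```

View pics/vF.png

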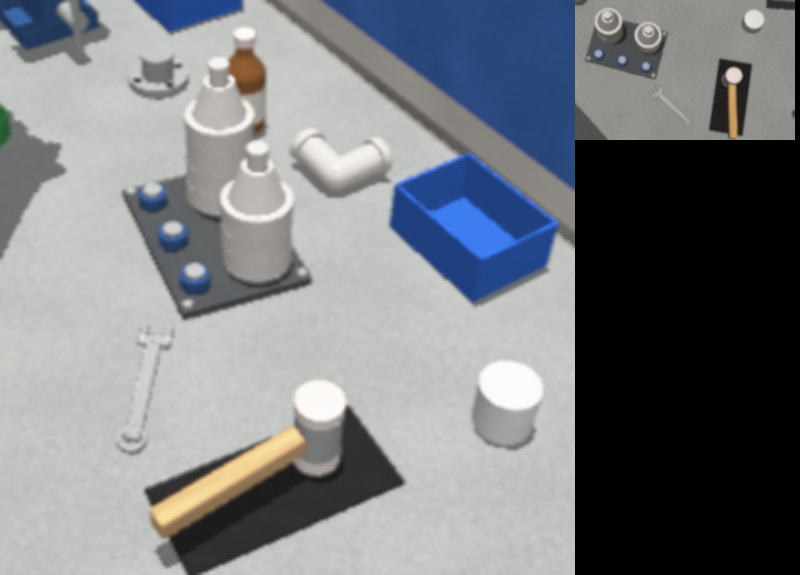

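```bash
python3 -c "
from plant import r
print(r.hand_in())"
```

```text
the job is handed in; nothing more can be done
None
```

The job is done and was handed in at about 57 s of robot time. I drove all three pins down with the mallet, gripped by its head. I then set the mallet back on its mat and nested the five loose cones, three on the left fixed cone and two on the right.

**Last checks:**
- **Cones:** seating stopped at TCP heights of 149–150, 182 and 214 mm, which are the 32 mm steps expected. In the side view both stack tips lay within about 1.5 pixels of where they should be, and both stacks look upright.
- **Pins:** each stopped hard under 30–38 N, and in the pictures all three heads rest on their blue bosses.
- **Mallet and bystanders:** the mallet stands upright on the mat. The bystanders in the last view (wrench, elbow, oil bottle, flange, tin) look unmoved, though I did not measure that. The tape was outside that view but showed no movement in the earlier top pictures.
- **Gripper:** the arm was clear of everything at the end.

**Disagreed or failed:** the automatic circle search for the knob tops in the last top view found nothing, so I read those tips by eye from the side view. Top and wrist measurements of one cone differed by about 3 mm, but it still seated at the right height.

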